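# Clear the candle and remote, then line up the stone coasters

## Task

Clear the coffee table first: stand the candle upright on the round marble plate and lay the remote control flat on the books. Then slide the three square stone coasters, without lifting them off the table, into one straight, tight row along the front of the long wooden trough: every coaster flush against the trough, the first one up against the square wooden block, the others touching one after the other. Leave the round tin, the mug and the glass where they are.

Things in the scene. Friction and masses are not known exactly. Their poses are not given: they have to be found in the camera images.
- trough: Fixed long low wooden trough of pebbles, 640 mm long (own y), 75 mm deep, 36 mm high (pebbles to 50 mm). Origin: at table height on its front face, the long face towards the robot, in the middle of its length. Own x points into the trough, away from the robot; the front face is the plane x = 0, and the row goes on its negative x side.
- block: Fixed square wooden block, 70 x 70 mm, 40 mm high, before the trough near its left or right end (it varies). Origin: centre of its underside, 285 mm along the trough's y from its middle, 50 mm in front of it; axes parallel to the trough's. The row starts at its face that looks to the trough's middle, 35 mm from its origin.
- coaster0: One of three identical loose square grey stone coasters, 96 x 96 mm, 12 mm thick, 0.3 kg, flat on the table; too wide for most grippers. Origin: centre of its underside; x and y parallel to its sides, z up.
- coaster1: One of three identical loose square grey stone coasters, 96 x 96 mm, 12 mm thick, 0.3 kg, flat on the table; too wide for most grippers. Origin: centre of its underside; x and y parallel to its sides, z up.
- coaster2: One of three identical loose square grey stone coasters, 96 x 96 mm, 12 mm thick, 0.3 kg, flat on the table; too wide for most grippers. Origin: centre of its underside; x and y parallel to its sides, z up.
- candle: Candle in a white ceramic cylinder, 64 mm diameter, 95 mm high (a wick 8 mm more), about 0.4 kg, standing loose before the trough where the row goes. Origin: centre of its underside, z up.
- remote: Black remote control, 150 mm long (own x), 44 mm wide (own y), 20 mm thick, about 0.15 kg, lying face up on one of the coasters and overhanging it. Origin: centre of its underside, z up.
- plate: Fixed round marble plate, flat, 130 mm diameter, 8 mm high, to one side of the coasters. Origin: centre of its underside, on the table.
- book: Fixed stack of two hardback books, flat top 220 mm (own x) by 170 mm (own y), 40 mm high, on the other side of the coasters from the plate. Origin: centre of its underside, on the table.
- tin: Bystander: loose round steel tin, 70 mm diameter, 44 mm high, before the trough at the end away from the block. Origin: centre of its underside.
- mug: Bystander: loose blue mug, 80 mm diameter, 85 mm high, standing off to the left. Origin: centre of its underside.
- tumbler: Bystander: loose empty tumbler of greenish glass, 70 mm diameter, 100 mm high, standing off to the right. Origin: centre of its underside.

How it is judged:
By the outcome, as a careful person would: the job done as asked, in the order asked, and still so for the second after the job is handed in, with the robot touching nothing.
It also fails if it takes over 72 s, if anything falls off the work surface, if the arm or the gripper's body presses on something with over 40 N, if the wrist force passes 120 N, or if a joint passes its speed limit or range.

## Robot

A 6-joint arm with a two-finger parallel gripper is mounted at the origin on the work surface. World frame = base frame: x ahead of the robot, y to its left, z up, the work surface at z = 0. Lengths are in m, angles in degrees, forces in N, time in s.
With the tool pointing down it reaches from about 0.4 to 0.825 m from the base axis. Payload 7 kg.
Tool frame: the origin (TCP) lies midway between the tips of the shut fingers; the grasp point (between the pads) lies 19 mm behind it (r.grip_depth is the distance from the TCP to the grasp point, in m); z points along the fingers, y is the line along which they close (so a half turn about z gives the same grasp; the last joint's range is limited). The gripper opens to 88 mm and grips with 3 to 60 N. Pads are 19 mm wide; open, the fingers measure 130 mm over their backs; the gripper's body (78 mm by 193 mm) begins 47 mm behind the grasp point.
Start: joints at [79.761, 20.546, 0.682, 0, -70.136, -16.507], TCP at [0.304, 0.603, 0.227] pointing down, gripper open.
Joint ranges: [-176.03, 176.03], [-82.01, 121.73], [-58.28, 71.71], [-173.87, 95.51], [-174.79, -0.11], [-173.66, 173.66]. Speed limits (degrees/s): [136.94, 136.94, 172.46, 180, 180, 180].

## Interface

Orientations are given as [roll, pitch, yaw] about the fixed x, y, z axes, in that order (R = Rz(yaw) Ry(pitch) Rx(roll)).
In Python, from plant import r, capture, close_job, search_frame, outline_of gives the robot as it stands.
- The arm moves only by the shell command python3 -m creep 'ROWS' [FORCE]. ROWS is JSON, a list of rows, each a list of 7 numbers: the finger opening in mm, from 0 to 87.6, then the shift along the world's x, y, z in units of 25 mm (1.0 is 25 mm), then the turn, a rotation vector about the world's x, y, z in degrees. In form: [[hand, x, y, z, ax, ay, az], ...]. A call has 1 to 8 rows; each row shifts and turns the commanded pose from where the row before left it; what a row does not reach is not made up. A row lasts 1/12 s, in which the tool goes at most 41.7 mm and 7.16 degrees, less where a joint would pass 70% of its speed; a pose out of reach is approached as far as the arm can. A call is refused whole if a number of a shift passes 1 or a number of a turn 7.16, either way. A call with a gripper value outside its range is refused whole. The fingers move at their own pace and stop on an object; FORCE is the grip in N (left out, the last holds). Time passes only in rows, so rows that do not move let the fingers close. It gives the time, the measured TCP pose, the force, the opening and the grip force at its end, in the units of the state.
- r.get_state(): the state, without advancing time (a new reading comes with each control period).
- capture(name): name is "side" or "top" or "wrist"; returns a dict with "frame" (400x640x3 uint8, red, green, blue), "K" (3x3 intrinsics, pixels), "origin" and "rotation" of the camera in the world. Camera axes: x right, y down, z forward; pixel columns grow to the right and rows downward; lengths in m; the calibration is good to about 2 mm. A picture is of the moment at which its call begins. There is no depth.
- close_job(): hands the job in; it is judged then, once.
Trained networks look in a picture, given as the dict that the camera call returned (one of the last four; its "shot" number tells which), for a name from the list of things; names that differ only in an ending like _2 or _b are one class to them, and where a whole thing is asked for, a point or a joint stands for the part that bears it (a point fixed in the world has none). Each returns a list of dicts, best first, with "conf" (0 to 1); they miss things now and then, are a little off and sometimes report something else, mostly with a low value. They report only what shows in the picture. A call takes as long as a camera call.
- search_frame(picture, target): "bbox" ([left, top, right, bottom] in pixels, round what is visible of it).
- outline_of(picture, target): "region" (400x640 bool, what is visible of it) and "bbox" ([left, top, right, bottom] in pixels, round what is visible of it).
The state is a dict: "time_s": time; "joints": joint angles; "qd": joint speeds; "joint_torque": joint torques, N m; "tcp_pos": TCP position; "eef_rot": TCP orientation; "contact_force": force on the tool from outside, world axes, zero at the start; "moment": the same for the moment, N m; "gripper_width": finger opening in m; "gripper_force": force on a finger pad.
Only numpy, scipy, OpenCV 4.12 (cv2) and the standard library are available. Lean on these libraries where they do the work, as an engineer would, in place of code of your own. Each camera call takes 0.05 s, during which the arm holds its last target. There are 200 camera calls.

## Working session

There is one attempt and no reset: what is moved stays moved. The work goes in short steps, Python scripts to look and compute and a shell command to move; the robot and the scene stay as the last step left them, time stands still between calls to the robot, and variables do not carry over. Pictures are saved under pics/ and viewed, at most 10 in all, crops included, and the job is handed in when it is done.

```bash
ls; mkdir -p pics; cat > h.py <<'E'
import numpy as np,cv2
from plant import r,capture,close_job,search_frame,outline_of
def ray(c,u,v,z):
    d=c["rotation"]@np.linalg.inv(c["K"])@np.array([u,v,1.0]); o=np.array(c["origin"])
    return o+d*(z-o[2])/d[2]
def proj(c,p):
    q=np.array(c["rotation"]).T@(np.asarray(p,float)-c["origin"]); q=c["K"]@q; return q[:2]/q[2]
E
python3 - <<'E'
from h import *
for n in ("top","side"):
    c=capture(n); cv2.imwrite(f"pics/{n}0.png",c["frame"][:,:,::-1])
    print(n,np.round(c["origin"],3),np.round(c["rotation"],2).tolist(),c["K"][0][0])
    if n=="top":
        for t,z in dict(trough=.036,block=.04,coaster0=.012,candle=.095,remote=.032,plate=.008,book=.04,tin=.044,mug=.085,tumbler=.1).items():
            for o in outline_of(c,t)[:4]:
                cs,_=cv2.findContours(o["region"].astype(np.uint8),0,2); k=max(cs,key=cv2.contourArea)
                P=np.array([ray(c,*p[0],z)[:2] for p in k],np.float32)
                (m,s,a)=cv2.minAreaRect(P*1000)
                print(t,round(o["conf"],2),np.round(m),np.round(s),round(a,1),o["bbox"])
E
```

```text
pics
top [ 0.45  -0.007  1.619] [-175.56, -0.7, -90.46] 500.97688366811207Traceback (most recent call last):
  File "<stdin>", line 9, in <module>
  File "h.py", line 5, in ray
    return o+d*(z-o[2])/d[2]
                        ~^^^
IndexError: invalid index to scalar variable.
```

Rotation is rpy.

```bash
cat > h.py <<'E'
import numpy as np,cv2
from scipy.spatial.transform import Rotation as Ro
from plant import r,capture as cap0,close_job,search_frame,outline_of
def Rm(c): return Ro.from_euler("xyz",c["rotation"],degrees=True).as_matrix()
capture=cap0
def ray(c,u,v,z):
    d=Rm(c)@np.linalg.inv(c["K"])@np.array([u,v,1.0]); o=np.array(c["origin"])
    return o+d*(z-o[2])/d[2]
def proj(c,p):
    q=Rm(c).T@(np.asarray(p,float)-c["origin"]); q=np.array(c["K"])@q; return q[:2]/q[2]
def meas(c,t,z,n=4):
    for o in outline_of(c,t)[:n]:
        cs,_=cv2.findContours(o["region"].astype(np.uint8),0,2); k=max(cs,key=cv2.contourArea)
        P=np.array([ray(c,*p[0],z)[:2] for p in k],np.float32)
        m,s,a=cv2.minAreaRect(P*1000)
        print(t,round(o["conf"],2),np.round(m),np.round(s),round(a,1),np.round(o["bbox"]))
E
python3 - <<'E'
from h import *
for n in ("top","side"):
    c=capture(n); cv2.imwrite(f"pics/{n}0.png",c["frame"][:,:,::-1])
    print(n,np.round(c["origin"],3),c["rotation"])
    if n=="top":
        for t,z in dict(trough=.036,block=.04,coaster0=.012,candle=.095,remote=.032,plate=.008,book=.04,tin=.044,mug=.085,tumbler=.1).items(): meas(c,t,z)
E
```

```text
top [ 0.45  -0.007  1.619] [-175.56042574   -0.69752584  -90.46103056]
trough 0.62 [752. -10.] [ 82. 639.] 4.1 [216. 122. 413. 158.]
block 0.68 [646. 266.] [73. 73.] 0.5 [218. 162. 240. 187.]
coaster0 0.88 [ 580. -213.] [98. 31.] 8.0 [349. 180. 387. 213.]
coaster0 0.84 [541. 131.] [100.  99.] 73.6 [254. 189. 291. 225.]
coaster0 0.58 [554. -36.] [96. 95.] 6.8 [312. 183. 342. 218.]
coaster0 0.16 [ 426. -371.] [124. 126.] 44.0 [412. 222. 455. 263.]
candle 0.9 [659. 127.] [74. 63.] 44.6 [262. 156. 284. 178.]
candle 0.72 [649. 436.] [113.  87.] 40.9 [157. 149. 188. 183.]
remote 0.72 [ 559. -177.] [148.  47.] 6.9 [358. 177. 381. 223.]
remote 0.46 [658. 453.] [117.  89.] 41.1 [158. 148. 191. 183.]
remote 0.35 [ 689. -298.] [63. 76.] 44.1 [397. 144. 420. 171.]
plate 0.76 [ 426. -373.] [126. 124.] 44.0 [410. 221. 453. 263.]
book 0.89 [432. 360.] [227. 185.] 1.8 [171. 205. 232. 281.]
tin 0.7 [ 686. -297.] [70. 67.] 89.6 [398. 148. 420. 170.]
mug 0.8 [650. 440.] [110.  87.] 39.5 [158. 150. 188. 182.]
tumbler 0.66 [ 643. -431.] [90. 71.] 89.6 [440. 155. 470. 182.]
tumbler 0.4 [548. -34.] [93. 95.] 6.8 [310. 183. 342. 218.]
side [ 0.43  -1.024  0.861] [-128.06250532    1.28575707   -8.75250452]
```

View pics/top0.png

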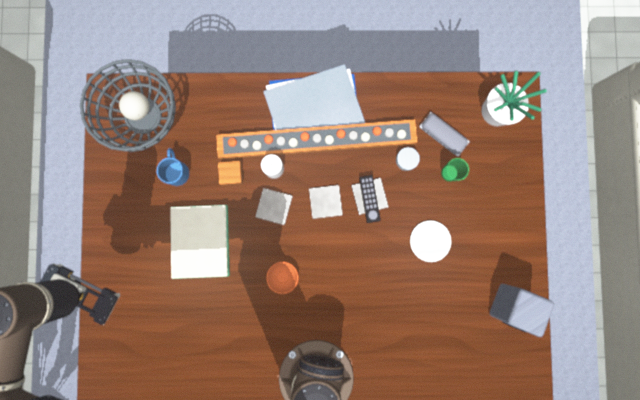

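```bash
python3 - <<'E'
from h import *
s=r.get_state(); print(s["time_s"],s["tcp_pos"],s["eef_rot"],s["gripper_width"],s["contact_force"],r.grip_depth)
c=capture("side")
for t in ("candle","remote"):
    for o in outline_of(c,t)[:2]:
        ys,xs=np.nonzero(o["region"]); print(t,o["conf"],o["bbox"])
for p in [(.663,.130,.095),(.663,.13,.103),(.663,.13,0),(.559,-.177,.032)]: print(np.round(proj(c,p)))
E
```

```text
0.7 [0.30376686 0.60273546 0.22658177] [ 1.79999771e+02  1.17938121e-03 -2.67452647e+01] 0.08779825893533734 [-0.17338572 -0.83969101  0.21560302] 0.0188
candle 0.69 [331.0, 159.6, 347.8, 196.0]
remote 0.91 [295.0, 245.0, 354.8, 268.5]
[339. 165.]
[339. 163.]
[339. 190.]
[322. 252.]
```

View pics/side0.png

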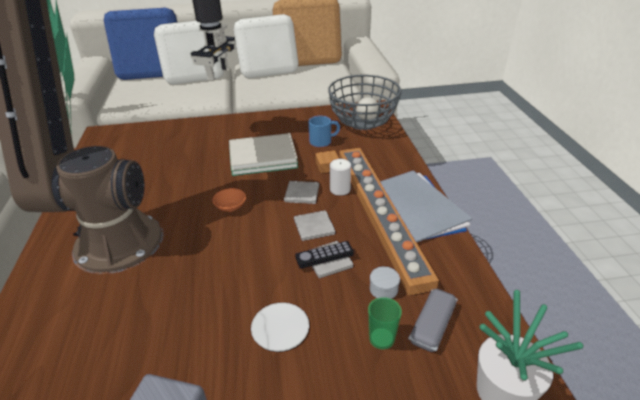

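```bash

python3 -m creep '[[87.6,0.51,-0.95,0,0,0,1.55],[87.6,0.51,-0.95,0,0,0,1.55],[87.6,0.51,-0.95,0,0,0,1.55],[87.6,0.51,-0.95,0,0,0,1.55],[87.6,0.51,-0.95,0,0,0,1.55],[87.6,0.51,-0.95,0,0,0,1.55],[87.6,0.51,-0.95,0,0,0,1.55],[87.6,0.51,-0.95,0,0,0,1.55]]' 20
python3 -m creep '[[87.6,0.51,-0.95,0,0,0,1.55],[87.6,0.51,-0.95,0,0,0,1.55],[87.6,0.51,-0.95,0,0,0,1.55],[87.6,0.51,-0.95,0,0,0,1.55],[87.6,0.51,-0.95,0,0,0,1.55],[87.6,0.51,-0.95,0,0,0,1.55],[87.6,0.51,-0.95,0,0,0,1.55],[87.6,0.51,-0.95,0,0,0,1.55]]'
python3 -m creep '[[87.6,0.51,-0.95,0,0,0,1.55],[87.6,0.51,-0.95,0,0,0,1.55],[87.6,0.51,-0.95,0,0,0,1.55],[87.6,0.51,-0.95,0,0,0,1.55],[87.6,0,0,0,0,0,0]]'
python3 - <<'E'
from h import *
c=capture("wrist"); cv2.imwrite("pics/w1.png",c["frame"][:,:,::-1]); print(c["origin"],c["rotation"],c["K"])
for t,z in dict(candle=.095,trough=.036,block=.04,coaster0=.012).items(): meas(c,t,z,3)
E
```

```text
time_s: 1.52
tcp_pos: [0.4062, 0.4116, 0.2268]
eef_rot: [-180.0, -0.0, -14.3]
contact_force: [0.5, -0.0, -0.8]
gripper_width: 0.0874
gripper_force: 0.0
time_s: 2.18
tcp_pos: [0.5083, 0.2216, 0.2269]
eef_rot: [-180.0, -0.0, -1.9]
contact_force: [-0.1, 1.1, 0.6]
gripper_width: 0.0875
gripper_force: 0.0
time_s: 2.6
tcp_pos: [0.5601, 0.1245, 0.2265]
eef_rot: [180.0, -0.0, 4.2]
contact_force: [0.3, -0.1, -0.1]
gripper_width: 0.0877
gripper_force: 0.0
[0.63111112 0.13044407 0.38487311] [ 1.64726026e+02 -3.00346575e-02 -8.57772948e+01] [[339.27621041   0.         323.15674723]
 [  0.         339.27621041 201.13374287]
 [  0.           0.           1.        ]]
candle 0.92 [663. 133.] [62. 62.] 45.1 [285.  24. 365. 110.]
trough 0.84 [718.  75.] [ 26. 470.] 4.2 [139.   0. 638.  34.]
block 0.62 [648. 265.] [70. 80.] 4.2 [138.  38. 226. 121.]
coaster0 0.88 [ 562. -136.] [100.  36.] 9.2 [540. 133. 638. 231.]
coaster0 0.83 [555. -32.] [97. 99.] 6.5 [417. 145. 508. 230.]
coaster0 0.57 [541. 133.] [97. 98.] 74.4 [267. 137. 368. 240.]
```

View pics/w1.png

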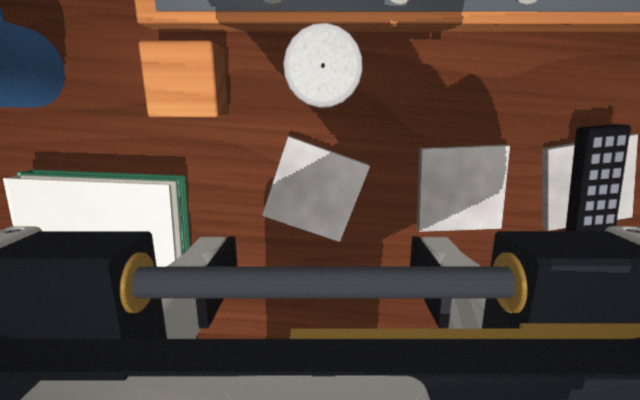

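```bash

python3 -m creep '[[87.6,0.82,0.07,0,0,0,0],[87.6,0.82,0.07,0,0,0,0],[87.6,0.82,0.07,0,0,0,0],[87.6,0.82,0.07,0,0,0,0],[87.6,0.84,0.06,0,0,0,0],[87.6,0,0,-0.9,0,0,0],[87.6,0,0,-0.9,0,0,0],[87.6,0,0,-0.9,0,0,0]]' 25
python3 -m creep '[[87.6,0,0,-0.9,0,0,0],[87.6,0,0,-0.9,0,0,0],[87.6,0,0,-0.9,0,0,0],[87.6,0,0,-0.9,0,0,0],[87.6,0,0,-0.9,0,0,0],[87.6,0,0,0,0,0,0],[50,0,0,0,0,0,0],[50,0,0,0,0,0,0]]' 25
python3 -m creep '[[50,0,0,0,0,0,0],[50,0,0,0,0,0,0],[50,0,0,0,0,0,0],[50,0,0,0,0,0,0]]' 25
```

```text
time_s: 3.52
tcp_pos: [0.6618, 0.1375, 0.1582]
eef_rot: [-180.0, -0.0, 4.3]
contact_force: [0.2, -0.3, 0.6]
gripper_width: 0.0877
gripper_force: 0.0
time_s: 4.18
tcp_pos: [0.6625, 0.1372, 0.0479]
eef_rot: [-180.0, -0.1, 4.3]
contact_force: [1.5, 1.0, 0.5]
gripper_width: 0.0796
gripper_force: 0.0
time_s: 4.52
tcp_pos: [0.6626, 0.1361, 0.0485]
eef_rot: [-180.0, -0.1, 4.3]
contact_force: [-0.7, -2.8, 5.4]
gripper_width: 0.0638
gripper_force: 25.0
```

```bash

python3 -m creep '[[50,0,0,0.8,0,0,0],[50,0,0,0.8,0,0,0],[50,0,0,0.8,0,0,0],[50,-0.3,-0.8,0.6,0,0,0]]' 25
python3 - <<'E'
from h import *
s=r.get_state(); print(np.round(s["joints"],1))
c=capture("top")
meas(c,"plate",.008,1)
E
```

```text
time_s: 4.85
tcp_pos: [0.6558, 0.1189, 0.1232]
eef_rot: [-179.9, -0.2, 4.4]
contact_force: [1.6, -0.4, -2.7]
gripper_width: 0.0635
gripper_force: 25.0
[ 27.   24.   -8.2  -0.  -57.6  67.4]
plate 0.84 [ 427. -372.] [129. 128.] 89.5 [412. 219. 452. 264.]
```

```bash

python3 -m creep '[[50,-0.41,-0.89,0,0,0,0],[50,-0.41,-0.89,0,0,0,0],[50,-0.41,-0.89,0,0,0,0],[50,-0.41,-0.89,0,0,0,0],[50,-0.41,-0.89,0,0,0,0],[50,-0.41,-0.89,0,0,0,0],[50,-0.41,-0.89,0,0,0,0],[50,-0.41,-0.89,0,0,0,0]]'
python3 -m creep '[[50,-0.41,-0.89,0,0,0,0],[50,-0.41,-0.89,0,0,0,0],[50,-0.41,-0.89,0,0,0,0],[50,-0.41,-0.89,0,0,0,0],[50,-0.41,-0.89,0,0,0,0],[50,-0.41,-0.89,0,0,0,0],[50,-0.41,-0.89,0,0,0,0],[50,-0.41,-0.89,0,0,0,0]]'
python3 -m creep '[[50,-0.41,-0.89,0,0,0,0],[50,-0.41,-0.89,0,0,0,0],[50,-0.41,-0.89,0,0,0,0],[50,-0.41,-0.89,0,0,0,0],[50,-0.41,-0.89,0,0,0,0],[50,-0.41,-0.89,0,0,0,0],[50,0,0,0,0,0,0],[50,0,0,0,0,0,0]]'
```

```text
time_s: 5.62
tcp_pos: [0.5712, -0.0625, 0.1211]
eef_rot: [-180.0, 0.0, 4.2]
contact_force: [0.1, -0.1, -3.7]
gripper_width: 0.0639
gripper_force: 25.0
time_s: 6.28
tcp_pos: [0.4893, -0.2403, 0.1212]
eef_rot: [-180.0, 0.0, 4.2]
contact_force: [-0.2, 0.0, -3.7]
gripper_width: 0.0637
gripper_force: 25.0
time_s: 6.95
tcp_pos: [0.4278, -0.3738, 0.121]
eef_rot: [-179.9, 0.0, 4.1]
contact_force: [-0.1, 0.3, -3.3]
gripper_width: 0.0634
gripper_force: 25.0
```

```bash

python3 -m creep '[[50,0,0,-0.6,0,0,0],[50,0,0,-0.6,0,0,0],[50,0,0,-0.6,0,0,0],[50,0,0,-0.5,0,0,0],[50,0,0,-0.1,0,0,0],[50,0,0,-0.08,0,0,0],[50,0,0,-0.04,0,0,0],[50,0,0,0,0,0,0]]'
```

```text
time_s: 7.62
tcp_pos: [0.4293, -0.3732, 0.0591]
eef_rot: [180.0, -0.0, 4.3]
contact_force: [0.1, 0.2, -3.0]
gripper_width: 0.0634
gripper_force: 25.0
```

```bash

python3 -m creep '[[50,0,0,-0.04,0,0,0],[50,0,0,-0.04,0,0,0],[50,0,0,-0.03,0,0,0],[50,0,0,0,0,0,0]]'
```

```text
time_s: 7.95
tcp_pos: [0.4291, -0.3734, 0.0565]
eef_rot: [180.0, -0.0, 4.3]
contact_force: [-0.8, 1.4, 2.1]
gripper_width: 0.0634
gripper_force: 25.0
```

```bash

python3 -m creep '[[87.6,0,0,0,0,0,0],[87.6,0,0,0,0,0,0],[87.6,0,0,0,0,0,0],[87.6,0,0,0.6,0,0,0],[87.6,0,0,0.9,0,0,0],[87.6,0,0,0.9,0,0,0],[87.6,0,0,0.9,0,0,0],[87.6,0,0,0.9,0,0,0]]'
python3 -m creep '[[87.6,0,0,0.9,0,0,0],[87.6,0,0.1,0.9,0,0,0],[87.6,0.2,0.9,0.4,0,0,0],[87.6,0.2,0.9,0,0,0,0],[87.6,0.2,0.9,0,0,0,0],[87.6,0.2,0.9,0,0,0,0],[87.6,0.2,0.9,0,0,0,0],[87.6,0.2,0.9,0,0,0,0]]'
python3 -m creep '[[87.6,0.04,0.9,0,0,0,0],[87.6,0,0.9,0,0,0,0],[87.6,0,0.45,0,0,0,0],[87.6,0,0,0,0,0,0]]'
python3 - <<'E'
from h import *
c=capture("wrist"); cv2.imwrite("pics/w2.png",c["frame"][:,:,::-1])
for t,z in dict(candle=.103,remote=.032,coaster0=.012,trough=.036,tin=.044).items(): meas(c,t,z,3)
c=capture("top")
for t,z in dict(candle=.103,remote=.032,book=.04).items(): meas(c,t,z,1)
E
```

```text
time_s: 8.62
tcp_pos: [0.4287, -0.3733, 0.162]
eef_rot: [180.0, -0.0, 4.3]
contact_force: [-0.3, 0.3, 0.9]
gripper_width: 0.0875
gripper_force: 0.0
time_s: 9.28
tcp_pos: [0.4589, -0.2348, 0.216]
eef_rot: [180.0, -0.0, 4.2]
contact_force: [0.3, 0.2, 0.1]
gripper_width: 0.0876
gripper_force: 0.0
time_s: 9.62
tcp_pos: [0.4599, -0.178, 0.2162]
eef_rot: [-180.0, -0.1, 4.4]
contact_force: [-0.2, -0.5, 0.4]
gripper_width: 0.0875
gripper_force: 0.0
candle 0.84 [ 459. -345.] [54. 93.] 17.9 [466. 191. 582. 252.]
remote 0.63 [ 557. -175.] [141.  44.] 9.2 [299.   0. 357. 155.]
coaster0 0.83 [554. -35.] [96. 99.] 6.1 [132.  21. 240. 121.]
coaster0 0.57 [ 579. -209.] [96. 31.] 12.7 [277.   7. 382. 122.]
coaster0 0.55 [537. 118.] [81. 97.] 75.3 [  0.  17.  85. 138.]
candle 0.57 [ 428. -376.] [59. 67.] 68.0 [427. 232. 449. 249.]
remote 0.61 [ 584. -173.] [103.  45.] 10.4 [357. 173. 378. 206.]
book 0.88 [431. 360.] [222. 179.] 1.8 [171. 208. 231. 280.]
```

View pics/w2.png

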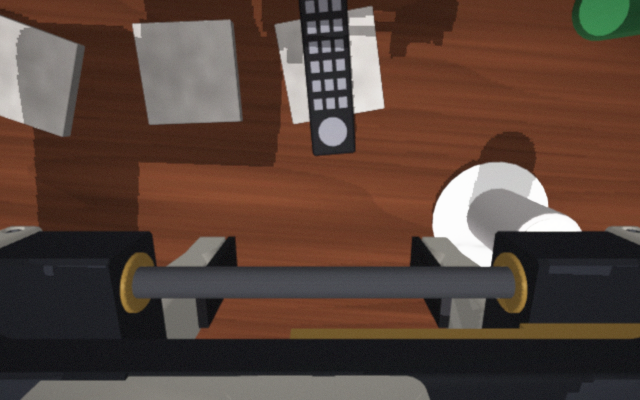

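```bash

python3 -m creep '[[87.6,0.79,0.01,-0.6,0,0,1],[87.6,0.79,0.01,-0.6,0,0,1],[87.6,0.79,0.01,-0.6,0,0,1],[87.6,0.79,0.01,-0.6,0,0,1],[87.6,0.8,0,-0.6,0,0,0],[87.6,0,0,-0.9,0,0,0],[87.6,0,0,-0.9,0,0,0],[87.6,0,0,-0.9,0,0,0]]' 20
python3 -m creep '[[87.6,0,0,-0.9,0,0,0],[87.6,0,0,-0.6,0,0,0],[87.6,0,0,-0.4,0,0,0],[87.6,0,0,-0.2,0,0,0],[87.6,0,0,-0.06,0,0,0],[30,0,0,0,0,0,0],[30,0,0,0,0,0,0],[30,0,0,0,0,0,0]]' 20
python3 -m creep '[[30,0,0,0,0,0,0],[30,0,0,0,0,0,0],[30,0,0,0,0,0,0]]' 20
```

```text
time_s: 10.78
tcp_pos: [0.559, -0.1787, 0.072]
eef_rot: [-180.0, 0.0, 8.2]
contact_force: [0.7, 0.5, -0.9]
gripper_width: 0.0875
gripper_force: 0.0
time_s: 11.45
tcp_pos: [0.5595, -0.1785, 0.0204]
eef_rot: [180.0, -0.1, 8.3]
contact_force: [0.4, -0.4, -0.1]
gripper_width: 0.073
gripper_force: 0.0
time_s: 11.7
tcp_pos: [0.559, -0.1785, 0.0198]
eef_rot: [180.0, -0.0, 8.3]
contact_force: [0.1, -0.0, -0.5]
gripper_width: 0.0531
gripper_force: 0.0
```

```bash

python3 -m creep '[[30,0,0,-0.1,0,0,0],[30,0,0,0,0,0,0],[30,0,0,0,0,0,0],[30,0,0,0,0,0,0],[30,0,0,0.3,0,0,0],[30,0,0,0.8,0,0,0],[30,0,0,0.9,0,0,0],[30,0,0,0.9,0,0,0]]' 20
```

```text
time_s: 12.37
tcp_pos: [0.5579, -0.1786, 0.0898]
eef_rot: [-180.0, 0.1, 8.2]
contact_force: [-0.0, 0.4, -1.3]
gripper_width: 0.0434
gripper_force: 19.9
```

```bash

python3 -m creep '[[30,-0.21,0.9,0.5,0,0,-0.25],[30,-0.21,0.9,0.5,0,0,-0.25],[30,-0.21,0.9,0,0,0,-0.25],[30,-0.21,0.9,0,0,0,-0.25],[30,-0.21,0.9,0,0,0,-0.25],[30,-0.21,0.9,0,0,0,-0.25],[30,-0.21,0.9,0,0,0,-0.25],[30,-0.21,0.9,0,0,0,-0.25]]'
python3 -m creep '[[30,-0.21,0.9,0,0,0,-0.25],[30,-0.21,0.9,0,0,0,-0.25],[30,-0.21,0.9,0,0,0,-0.25],[30,-0.21,0.9,0,0,0,-0.25],[30,-0.21,0.9,0,0,0,-0.25],[30,-0.21,0.9,0,0,0,-0.25],[30,-0.21,0.9,0,0,0,-0.25],[30,-0.21,0.9,0,0,0,-0.25]]'
python3 -m creep '[[30,-0.21,0.9,0,0,0,-0.25],[30,-0.21,0.9,0,0,0,-0.25],[30,-0.21,0.9,0,0,0,-0.25],[30,-0.21,0.9,0,0,0,-0.25],[30,-0.21,0.9,0,0,0,-0.25],[30,-0.21,0.9,0,0,0,-0.25],[30,-0.21,0.9,0,0,0,-0.25],[30,-0.21,0.9,0,0,0,-0.25]]'
python3 -m creep '[[30,0,0,-0.6,0,0,0],[30,0,0,-0.8,0,0,0],[30,0,0,-0.8,0,0,0],[30,0,0,-0.2,0,0,0],[30,0,0,0,0,0,0]]'
```

```text
time_s: 13.03
tcp_pos: [0.516, 0.0022, 0.1146]
eef_rot: [180.0, 0.0, 6.2]
contact_force: [0.3, -0.5, -1.9]
gripper_width: 0.0436
gripper_force: 19.9
time_s: 13.7
tcp_pos: [0.4741, 0.1822, 0.1146]
eef_rot: [180.0, 0.0, 4.2]
contact_force: [0.1, -1.0, -1.1]
gripper_width: 0.0439
gripper_force: 19.9
time_s: 14.37
tcp_pos: [0.4322, 0.3621, 0.1145]
eef_rot: [180.0, 0.0, 2.2]
contact_force: [-0.3, -0.1, -1.4]
gripper_width: 0.0437
gripper_force: 19.9
time_s: 14.78
tcp_pos: [0.432, 0.3601, 0.0529]
eef_rot: [179.8, 0.1, 2.2]
contact_force: [0.3, 0.1, -0.9]
gripper_width: 0.0438
gripper_force: 19.9
```

```bash

python3 -m creep '[[30,0,0,-0.14,0,0,0],[30,0,0,-0.06,0,0,0],[30,0,0,-0.05,0,0,0],[30,0,0,0,0,0,0]]'
```

```text
time_s: 15.12
tcp_pos: [0.4331, 0.3617, 0.0487]
eef_rot: [-179.9, -0.0, 2.2]
contact_force: [-0.4, -0.9, -2.1]
gripper_width: 0.0436
gripper_force: 19.9
```

```bash

python3 -m creep '[[30,0,0,-0.06,0,0,0],[30,0,0,-0.04,0,0,0],[30,0,0,-0.04,0,0,0],[30,0,0,0,0,0,0]]'
```

```text
time_s: 15.45
tcp_pos: [0.4329, 0.3616, 0.0448]
eef_rot: [-180.0, -0.0, 2.3]
contact_force: [-0.5, -0.2, 2.0]
gripper_width: 0.0439
gripper_force: 19.9
```

```bash

python3 -m creep '[[70,0,0,0,0,0,0],[70,0,0,0,0,0,0],[70,0,0,0,0,0,0],[70,0,0,0.6,0,0,0],[70,0,0,0.9,0,0,0],[70,0,0,0.9,0,0,0],[70,0,-0.3,0.9,0,0,0],[70,0.1,-0.9,0.9,0,0,0.3]]'
python3 -m creep '[[40,0.13,-0.9,0.9,0,0,0.2],[40,0.13,-0.9,0.9,0,0,0.2],[40,0.13,-0.9,0.9,0,0,0.2],[40,0.13,-0.9,0,0,0,0.2],[40,0.13,-0.9,0,0,0,0.2],[40,0.13,-0.9,0,0,0,0.2],[40,0.13,-0.9,0,0,0,0.2],[40,0.13,-0.9,0,0,0,0.2]]'
python3 -m creep '[[40,0.13,-0.9,0,0,0,0],[40,0,0,0,0,0,0]]'
python3 - <<'E'
from h import *
c=capture("wrist"); cv2.imwrite("pics/w3.png",c["frame"][:,:,::-1])
for t,z in dict(remote=.06,coaster0=.012,trough=.036,block=.04).items(): meas(c,t,z,3)
o=outline_of(c,"trough")[0]["region"]
L=[]
for u in range(0,640,20):
    v=np.nonzero(o[:,u])[0]
    if len(v): L.append([ *ray(c,u,v.max()+.5,0)[:2]])
L=np.array(L); p=np.polyfit(L[:,1],L[:,0],1); print("front base x=",p[1],"slope",np.degrees(np.arctan(p[0])),np.round((L[:,0]-np.polyval(p,L[:,1]))*1000,1))
c=capture("top")
for t,z in dict(remote=.06,coaster0=.012,candle=.103).items(): meas(c,t,z,3)
E
```

```text
time_s: 16.12
tcp_pos: [0.4355, 0.3331, 0.1506]
eef_rot: [-180.0, -0.0, 2.7]
contact_force: [0.9, -0.0, -0.8]
gripper_width: 0.0701
gripper_force: 0.0
time_s: 16.78
tcp_pos: [0.4613, 0.1504, 0.2173]
eef_rot: [-180.0, -0.0, 4.2]
contact_force: [1.3, -0.0, -0.2]
gripper_width: 0.04
gripper_force: 0.0
time_s: 16.95
tcp_pos: [0.4643, 0.1263, 0.2172]
eef_rot: [180.0, 0.0, 4.1]
contact_force: [0.5, -0.3, -0.5]
gripper_width: 0.0402
gripper_force: 0.0
remote 0.7 [438. 356.] [147.  54.] 3.2 [ 41. 118. 119. 268.]
coaster0 0.95 [ 567. -157.] [97. 71.] 15.1 [573.  41. 640. 149.]
coaster0 0.87 [540. 133.] [97. 97.] 74.3 [264.  39. 382. 165.]
coaster0 0.69 [554. -32.] [ 98. 101.] 6.7 [436.  48. 537. 151.]
block 0.6 [612. 263.] [14. 78.] 4.1 [138.   0. 225.  17.]Traceback (most recent call last):
  File "<stdin>", line 4, in <module>
IndexError: list index out of range
```

View pics/w3.png

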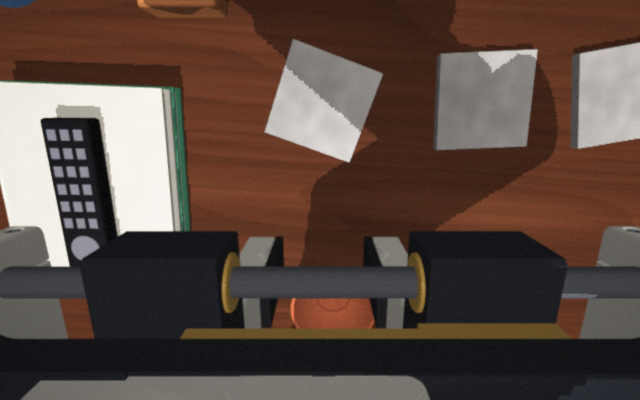

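```bash

python3 -m creep '[[40,-0.05,0,-0.95,0,0,0],[40,-0.05,0,-0.95,0,0,0],[40,-0.05,0,-0.95,0,0,0],[40,-0.05,0,-0.95,0,0,0],[40,0,0,-0.95,0,0,0],[40,0,0,-0.95,0,0,0],[40,0,0,-0.95,0,0,0],[40,0,0,-0.95,0,0,0]]'
python3 -m creep '[[40,0,0,-0.65,0,0,0],[40,0,0,-0.18,0,0,0],[40,0,0,-0.06,0,0,0],[40,0,0,0,0,0,0]]'
```

```text
time_s: 17.92
tcp_pos: [0.4596, 0.1298, 0.0261]
eef_rot: [-180.0, -0.0, 4.2]
contact_force: [0.6, 1.0, 0.5]
gripper_width: 0.0398
gripper_force: 0.0
time_s: 18.25
tcp_pos: [0.4598, 0.1295, 0.005]
eef_rot: [180.0, 0.0, 4.2]
contact_force: [0.5, 0.1, 0.6]
gripper_width: 0.0399
gripper_force: 0.0
```

```bash

python3 -m creep '[[40,0.4,0.03,0,0,0,0],[40,0.4,0.03,0,0,0,0],[40,0.4,0.03,0,0,0,0],[40,0.4,0.03,0,0,0,0],[40,0.4,0.03,0,0,0,0],[40,0.4,0.03,0,0,0,0],[40,0.4,0.03,0,0,0,0],[40,0.4,0.03,0,0,0,0]]'
python3 -m creep '[[40,0.4,0.03,0,0,0,0],[40,0.4,0.03,0,0,0,0],[40,0.4,0.03,0,0,0,0],[40,0.4,0.03,0,0,0,0],[40,0.2,0.01,0,0,0,0],[40,0.1,0.01,0,0,0,0],[40,0,0,0,0,0,0]]'
python3 - <<'E'
from h import *
c=capture("wrist"); cv2.imwrite("pics/w4.png",c["frame"][:,:,::-1])
for t,z in dict(coaster0=.012,trough=.036,block=.04).items(): meas(c,t,z,3)
E
```

```text
time_s: 18.92
tcp_pos: [0.5405, 0.1349, 0.0048]
eef_rot: [180.0, 0.0, 4.1]
contact_force: [-3.4, -0.0, 3.7]
gripper_width: 0.0401
gripper_force: 1.8
time_s: 19.5
tcp_pos: [0.5879, 0.1387, 0.0047]
eef_rot: [-180.0, -0.0, 4.1]
contact_force: [-0.1, 0.1, 0.3]
gripper_width: 0.04
gripper_force: 0.0
coaster0 0.94 [565.  11.] [23. 14.] 4.2 [556. 250. 598. 340.]
coaster0 0.7 [646. 159.] [96. 96.] 4.2 [168.  15. 402. 241.]
block 0.91 [646. 234.] [48. 73.] 80.1 [  0.   5. 132. 210.]
```

View pics/w4.png

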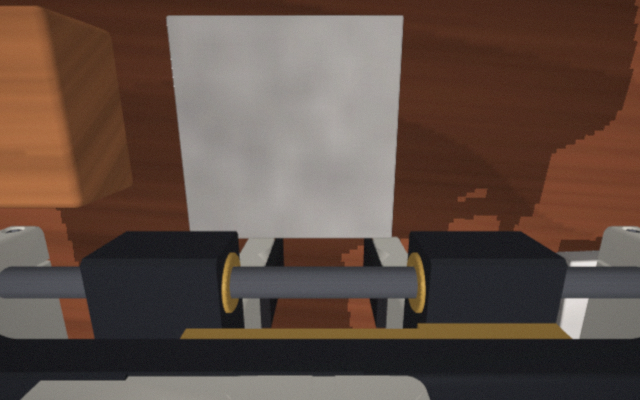

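```bash

python3 -m creep '[[40,0.12,0.01,0,0,0,0],[40,0.12,0.01,0,0,0,0],[40,0,0,0,0,0,0]]'
python3 -m creep '[[40,0.08,0,0,0,0,0],[40,0,0,0,0,0,0]]'
python3 -m creep '[[40,0.06,0,0,0,0,0],[40,0,0,0,0,0,0]]'
```

```text
time_s: 19.95
tcp_pos: [0.5932, 0.139, 0.0049]
eef_rot: [180.0, 0.0, 4.2]
contact_force: [-1.5, -0.3, 1.6]
gripper_width: 0.0401
gripper_force: 0.8
time_s: 20.12
tcp_pos: [0.5951, 0.139, 0.0048]
eef_rot: [180.0, 0.0, 4.2]
contact_force: [-2.7, -1.0, 1.5]
gripper_width: 0.0401
gripper_force: 1.1
time_s: 20.28
tcp_pos: [0.5966, 0.139, 0.0048]
eef_rot: [180.0, 0.0, 4.2]
contact_force: [-2.7, -0.5, 0.9]
gripper_width: 0.0397
gripper_force: 1.2
```

```bash

python3 -m creep '[[40,0.08,0,0,0,0,0],[40,0,0,0,0,0,0]]'
python3 -m creep '[[40,0.06,0,0,0,0,0],[40,0,0,0,0,0,0]]'
python3 -m creep '[[40,0.06,0,0,0,0,0],[40,0,0,0,0,0,0]]'
```

```text
time_s: 20.45
tcp_pos: [0.5989, 0.1391, 0.0048]
eef_rot: [-180.0, -0.0, 4.2]
contact_force: [-2.4, -1.0, 0.8]
gripper_width: 0.0399
gripper_force: 0.9
time_s: 20.62
tcp_pos: [0.5999, 0.139, 0.0047]
eef_rot: [180.0, 0.0, 4.1]
contact_force: [-3.1, 0.7, 2.4]
gripper_width: 0.0401
gripper_force: 1.9
time_s: 20.78
tcp_pos: [0.6, 0.1388, 0.0046]
eef_rot: [180.0, 0.2, 4.1]
contact_force: [-8.3, 2.2, 6.1]
gripper_width: 0.0399
gripper_force: 4.4
```

```bash

python3 -m creep '[[40,-0.6,0,0.3,0,0,0],[40,-0.6,-0.5,0.7,0,0,0],[40,-0.46,-0.83,0,0,0,0],[40,-0.46,-0.83,0,0,0,0],[40,-0.46,-0.83,0,0,0,0],[40,-0.46,-0.83,0,0,0,0],[40,-0.46,-0.83,0,0,0,0],[40,-0.46,-0.83,0,0,0,0]]'
python3 -m creep '[[40,-0.46,-0.83,0,0,0,0],[40,-0.46,-0.83,0,0,0,0],[40,0,0,-0.6,0,0,0],[40,0,0,-0.38,0,0,0],[40,0,0,0,0,0,0]]'
python3 - <<'E'
from h import *
c=capture("wrist")
for t,z in dict(coaster0=.012).items(): meas(c,t,z,3)
E
```

```text
time_s: 21.45
tcp_pos: [0.5031, 0.0014, 0.0302]
eef_rot: [-180.0, -0.1, 4.2]
contact_force: [0.7, 0.1, -0.2]
gripper_width: 0.0399
gripper_force: 0.0
time_s: 21.87
tcp_pos: [0.4794, -0.0398, 0.004]
eef_rot: [180.0, 0.1, 4.1]
contact_force: [-0.0, 0.2, -0.4]
gripper_width: 0.0401
gripper_force: 0.0
coaster0 0.92 [550. -34.] [87. 96.] 6.5 [199.   2. 442. 210.]
coaster0 0.56 [ 560. -147.] [89. 47.] 14.6 [532.   0. 640. 208.]
```

```bash

python3 -m creep '[[40,0.4,0.03,0.02,0,0,0],[40,0.4,0.03,0,0,0,0],[40,0.4,0.03,0,0,0,0],[40,0.4,0.03,0,0,0,0],[40,0.4,0.03,0,0,0,0],[40,0.4,0.03,0,0,0,0],[40,0.4,0.03,0,0,0,0],[40,0.4,0.03,0,0,0,0]]'
python3 -m creep '[[40,0.4,0.03,0,0,0,0],[40,0.4,0.03,0,0,0,0],[40,0.4,0.03,0,0,0,0],[40,0.3,0.03,0,0,0,0],[40,0.2,0.01,0,0,0,0],[40,0.12,0.01,0,0,0,0],[40,0.08,0,0,0,0,0],[40,0,0,0,0,0,0]]'
python3 -m creep '[[40,0.06,0,0,0,0,0],[40,0,0,0,0,0,0]]'
```

```text
time_s: 22.63
tcp_pos: [0.5604, -0.0335, 0.0057]
eef_rot: [180.0, 0.0, 4.1]
contact_force: [-3.0, -0.4, 2.7]
gripper_width: 0.0398
gripper_force: 1.6
time_s: 23.3
tcp_pos: [0.6074, -0.0299, 0.0058]
eef_rot: [-180.0, -0.0, 4.2]
contact_force: [0.1, -0.2, 0.8]
gripper_width: 0.0401
gripper_force: 0.2
time_s: 23.47
tcp_pos: [0.6086, -0.0299, 0.0058]
eef_rot: [-180.0, -0.0, 4.2]
contact_force: [-1.6, 0.7, -0.9]
gripper_width: 0.0402
gripper_force: 0.4
```

```bash

python3 -m creep '[[40,0.08,0,0,0,0,0],[40,0.06,0,0,0,0,0],[40,0,0,0,0,0,0]]'
python3 -m creep '[[40,0.06,0,0,0,0,0],[40,0,0,0,0,0,0]]'
```

```text
time_s: 23.72
tcp_pos: [0.6121, -0.0299, 0.0058]
eef_rot: [-180.0, 0.0, 4.2]
contact_force: [-1.4, 0.1, 0.5]
gripper_width: 0.0399
gripper_force: 0.8
time_s: 23.88
tcp_pos: [0.6123, -0.03, 0.0056]
eef_rot: [180.0, 0.1, 4.1]
contact_force: [-5.3, 1.5, 3.8]
gripper_width: 0.0403
gripper_force: 2.8
```

```bash

python3 -m creep '[[40,-0.6,0,0.3,0,0,0],[40,-0.6,-0.5,0.7,0,0,0],[40,-0.55,-0.76,0,0,0,0],[40,-0.55,-0.76,0,0,0,0],[40,-0.55,-0.76,0,0,0,0],[40,-0.55,-0.76,0,0,0,0],[40,-0.55,-0.76,0,0,0,0],[40,-0.55,-0.76,0,0,0,0]]'
python3 -m creep '[[40,-0.55,-0.76,0,0,0,0],[40,-0.55,-0.76,0,0,0,0],[40,0,0,0,0,0,0]]'
python3 - <<'E'
from h import *
for n in ("wrist","top"):
    c=capture(n)
    for t,z in dict(coaster0=.012).items(): meas(c,t,z,3)
E
```

```text
time_s: 24.55
tcp_pos: [0.5013, -0.1573, 0.0313]
eef_rot: [180.0, -0.1, 4.2]
contact_force: [0.3, -0.0, 0.0]
gripper_width: 0.04
gripper_force: 0.0
time_s: 24.8
tcp_pos: [0.4716, -0.1966, 0.031]
eef_rot: [-180.0, -0.0, 4.0]
contact_force: [-1.4, -0.5, -0.9]
gripper_width: 0.0401
gripper_force: 0.0
coaster0 0.89 [ 561. -179.] [76. 96.] 13.8 [186.   0. 408. 159.]
coaster0 0.65 [ 576. -177.] [87. 95.] 13.3 [347. 180. 389. 205.]
coaster0 0.63 [671. -30.] [97. 96.] 3.7 [309. 148. 340. 180.]
coaster0 0.56 [657. 155.] [100.  99.] 4.0 [248. 153. 283. 187.]
```

```bash

python3 -m creep '[[40,0,0.48,-0.6,0,0,0],[40,0,0,-0.42,0,0,0],[40,0.4,0.03,0,0,0,0],[40,0.4,0.03,0,0,0,0],[40,0.4,0.03,0,0,0,0],[40,0.4,0.03,0,0,0,0],[40,0.4,0.03,0,0,0,0],[40,0.4,0.03,0,0,0,0]]'
python3 -m creep '[[40,0.4,0.03,0,0,0,0],[40,0.4,0.03,0,0,0,0],[40,0.4,0.03,0,0,0,0],[40,0.4,0.03,0,0,0,0],[40,0.4,0.03,0,0,0,0],[40,0.4,0.03,0,0,0,0],[40,0.4,0.03,0,0,0,0],[40,0.3,0.02,0,0,0,0]]'
python3 -m creep '[[40,0.2,0.01,0,0,0,0],[40,0.1,0.01,0,0,0,0],[40,0.06,0,0,0,0,0],[40,0,0,0,0,0,0]]'
```

```text
time_s: 25.67
tcp_pos: [0.5344, -0.1779, 0.0055]
eef_rot: [-180.0, 0.0, 4.1]
contact_force: [-2.4, -1.1, 0.7]
gripper_width: 0.0396
gripper_force: 1.7
time_s: 26.33
tcp_pos: [0.6125, -0.1721, 0.0053]
eef_rot: [180.0, -0.0, 4.2]
contact_force: [-2.9, 0.4, 3.0]
gripper_width: 0.04
gripper_force: 2.0
time_s: 26.67
tcp_pos: [0.6202, -0.1717, 0.0052]
eef_rot: [-180.0, -0.0, 4.2]
contact_force: [-1.7, -0.1, 0.9]
gripper_width: 0.0399
gripper_force: 0.9
```

```bash

python3 -m creep '[[40,0.08,0,0,0,0,0],[40,0.06,0,0,0,0,0],[40,0,0,0,0,0,0]]'
python3 -m creep '[[40,0.06,0,0,0,0,0],[40,0,0,0,0,0,0]]'
python3 - <<'E'
from h import *
for n in ("wrist","top"):
    c=capture(n)
    for t,z in dict(coaster0=.012,tin=.044).items(): meas(c,t,z,3)
E
```

```text
time_s: 26.92
tcp_pos: [0.6225, -0.1717, 0.0051]
eef_rot: [-180.0, 0.1, 4.1]
contact_force: [-5.8, 0.1, 3.1]
gripper_width: 0.0395
gripper_force: 2.6
time_s: 27.08
tcp_pos: [0.6225, -0.1717, 0.005]
eef_rot: [-180.0, 0.3, 4.1]
contact_force: [-9.1, 0.5, 5.8]
gripper_width: 0.0398
gripper_force: 4.5
coaster0 0.77 [ 682. -177.] [95. 96.] 4.2 [231.  17. 466. 239.]
coaster0 0.73 [673. -48.] [96. 68.] 4.1 [  3.  17. 145. 238.]
tin 0.7 [ 683. -259.] [62. 37.] 18.1 [527.  58. 638. 229.]
tin 0.8 [ 686. -311.] [41. 68.] 88.8 [406. 150. 418. 170.]
```

```bash

python3 -m creep '[[20,-0.5,0,0.4,0,0,0],[20,0,0,0.9,0,0,-6],[20,0,0,0.9,0,0,-7],[20,0.2,-0.2,0.9,0,0,-7],[20,0.3,-0.3,0,0,0,-7],[20,0.3,-0.3,0,0,0,-7],[20,0.3,-0.3,0,0,0,-7],[20,0.3,-0.3,0,0,0,-7]]'
python3 -m creep '[[20,0.3,-0.3,0,0,0,-7],[20,0.3,-0.3,0,0,0,-7],[20,0.3,-0.3,0,0,0,-7],[20,0.3,-0.3,0,0,0,-7],[20,0.3,-0.3,0,0,0,-7],[20,0.3,-0.2,0,0,0,-7],[20,0,0,0,0,0,0]]'
python3 - <<'E'
from h import *
print(np.round(r.get_state()["joints"],1))
c=capture("wrist"); cv2.imwrite("pics/w5.png",c["frame"][:,:,::-1])
for t,z in dict(coaster0=.012,tin=.044,trough=.036).items(): meas(c,t,z,3)
for p in [(.684,-.242,0),(.684,-.233,.012),(.684,-.2515,.012)]: print(np.round(proj(c,p)))
E
```

```text
time_s: 28.05
tcp_pos: [0.6491, -0.207, 0.0836]
eef_rot: [-179.9, -0.1, -44.2]
contact_force: [-0.7, 0.9, 0.1]
gripper_width: 0.0201
gripper_force: 0.0
time_s: 28.63
tcp_pos: [0.6944, -0.2503, 0.0828]
eef_rot: [-179.9, -0.0, -86.2]
contact_force: [0.7, -0.2, 0.1]
gripper_width: 0.0199
gripper_force: 0.0
[ -4.7  32.1  -0.2   0.  -57.6   8.5]
coaster0 0.56 [ 689. -168.] [40. 25.] 3.9 [301. 242. 352. 329.]
tin 0.92 [ 689. -297.] [68. 68.] 3.8 [276.  90. 399. 208.]
trough 0.84 [ 772. -280.] [80. 93.] 4.3 [126.  88. 269. 242.]
[337. 218.]
[337. 235.]
[339. 211.]
```

View pics/w5.png

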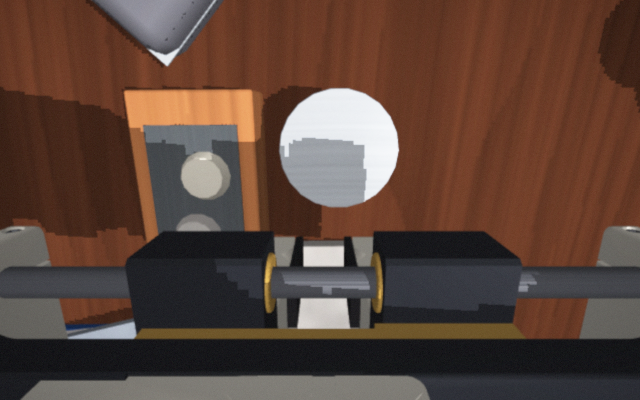

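```bash

python3 -m creep '[[20,-0.4,0.3,0,0,0,0.4],[20,0,0,0,0,0,0],[20,0,0,-0.7,0,0,0],[20,0,0,-0.8,0,0,0],[20,0,0,-0.8,0,0,0],[20,0,0,-0.6,0,0,0],[20,0,0,-0.2,0,0,0],[20,0,0,0,0,0,0]]'
```

```text
time_s: 29.5
tcp_pos: [0.6816, -0.2415, 0.0039]
eef_rot: [179.9, 0.0, -85.4]
contact_force: [-0.6, -0.3, -1.1]
gripper_width: 0.0197
gripper_force: 0.0
```

```bash

python3 -m creep '[[20,-0.015,0.2,0.04,0,0,-0.3],[20,-0.03,0.4,0,0,0,0],[20,-0.03,0.4,0,0,0,0],[20,-0.03,0.4,0,0,0,0],[20,-0.03,0.4,0,0,0,0],[20,-0.03,0.4,0,0,0,0],[20,-0.03,0.4,0,0,0,0],[20,-0.03,0.4,0,0,0,0]]'
python3 -m creep '[[20,-0.03,0.4,0,0,0,0],[20,-0.03,0.4,0,0,0,0],[20,-0.03,0.4,0,0,0,0],[20,-0.03,0.4,0,0,0,0],[20,-0.03,0.4,0,0,0,0],[20,-0.02,0.3,0,0,0,0],[20,-0.015,0.2,0,0,0,0],[20,0,0,0,0,0,0]]'
python3 - <<'E'
from h import *
for n in ("top",):
    c=capture(n)
    cv2.imwrite("pics/t6.png",cv2.resize(c["frame"][110:260,200:400,::-1],(800,600),interpolation=2))
    for t,z in dict(coaster0=.012,tin=.044).items(): meas(c,t,z,3)
E
```

```text
time_s: 30.17
tcp_pos: [0.6777, -0.1663, 0.0076]
eef_rot: [-179.9, -0.1, -85.7]
contact_force: [0.8, -6.6, 4.4]
gripper_width: 0.0203
gripper_force: 3.8
time_s: 30.83
tcp_pos: [0.6729, -0.1029, 0.0074]
eef_rot: [-179.9, -0.0, -85.7]
contact_force: [1.0, -2.3, 2.7]
gripper_width: 0.02
gripper_force: 1.1
coaster0 0.67 [644. -35.] [44. 72.] 6.0 [313. 164. 335. 182.]
coaster0 0.56 [624. 188.] [32. 29.] 0.2 [250. 174. 260. 187.]
coaster0 0.45 [639.  22.] [45. 45.] 89.6 [303. 164. 317. 181.]
tin 0.91 [ 686. -297.] [65. 75.] 44.3 [396. 149. 419. 173.]
```

View pics/t6.png

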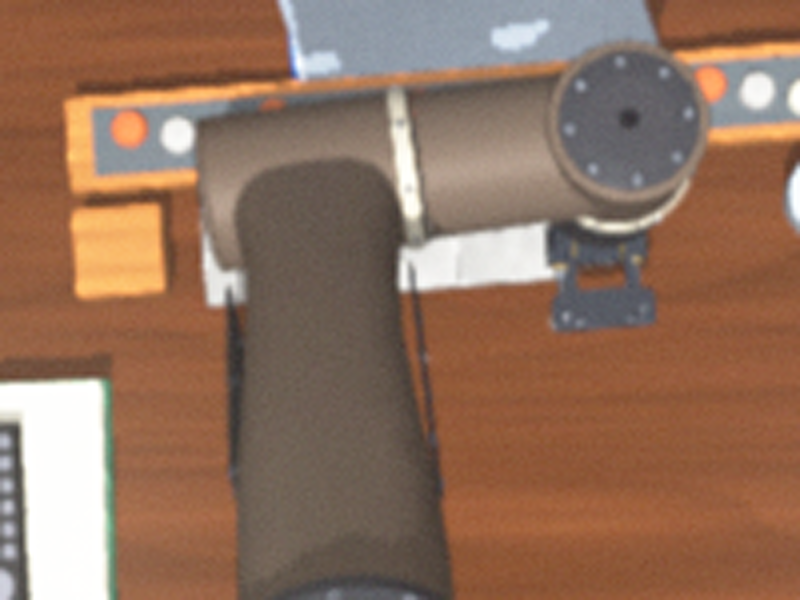

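```bash

python3 -m creep '[[20,-0.015,0.2,-0.06,0,0,0],[20,-0.02,0.3,0,0,0,0],[20,-0.02,0.3,0,0,0,0],[20,-0.015,0.2,0,0,0,0],[20,-0.01,0.15,0,0,0,0],[20,-0.01,0.1,0,0,0,0],[20,0,0,0,0,0,0]]'
python3 -m creep '[[20,0,0.1,0,0,0,0],[20,-0.01,0.08,0,0,0,0],[20,0,0,0,0,0,0]]'
```

```text
time_s: 31.57
tcp_pos: [0.67, -0.0735, 0.005]
eef_rot: [180.0, -0.0, -85.7]
contact_force: [0.7, -4.0, 3.1]
gripper_width: 0.0199
gripper_force: 2.3
time_s: 31.82
tcp_pos: [0.6697, -0.0693, 0.005]
eef_rot: [180.0, -0.1, -85.8]
contact_force: [1.6, -6.5, 4.1]
gripper_width: 0.0198
gripper_force: 3.0
```

```bash

python3 -m creep '[[20,0,0.08,0,0,0,0],[20,0,0,0,0,0,0]]'
python3 -m creep '[[20,-0.01,0.08,0,0,0,0],[20,0,0,0,0,0,0]]'
python3 -m creep '[[20,0,0.08,0,0,0,0],[20,0,0,0,0,0,0]]'
```

```text
time_s: 31.98
tcp_pos: [0.6697, -0.0675, 0.005]
eef_rot: [180.0, -0.1, -85.8]
contact_force: [-0.6, -5.6, 3.5]
gripper_width: 0.0204
gripper_force: 3.3
time_s: 32.15
tcp_pos: [0.6694, -0.0655, 0.005]
eef_rot: [180.0, -0.1, -85.8]
contact_force: [-0.1, -6.1, 4.7]
gripper_width: 0.0203
gripper_force: 3.4
time_s: 32.32
tcp_pos: [0.6694, -0.0636, 0.005]
eef_rot: [180.0, -0.1, -85.8]
contact_force: [1.5, -7.2, 5.1]
gripper_width: 0.0198
gripper_force: 3.5
```

```bash

python3 -m creep '[[20,0,0.08,0,0,0,0],[20,0,0,0,0,0,0]]'
python3 -m creep '[[20,0,0.08,0,0,0,0],[20,0,0,0,0,0,0]]'
python3 -m creep '[[20,0,0.06,0,0,0,0],[20,0,0,0,0,0,0]]'
```

```text
time_s: 32.48
tcp_pos: [0.6693, -0.0627, 0.0051]
eef_rot: [179.9, -0.1, -85.8]
contact_force: [0.8, -11.7, 4.1]
gripper_width: 0.0194
gripper_force: 6.2
time_s: 32.65
tcp_pos: [0.6692, -0.0624, 0.0051]
eef_rot: [179.9, -0.2, -85.8]
contact_force: [1.8, -20.6, 3.2]
gripper_width: 0.0196
gripper_force: 10.5
time_s: 32.82
tcp_pos: [0.6692, -0.0623, 0.0051]
eef_rot: [179.9, -0.3, -85.8]
contact_force: [4.0, -26.7, 2.3]
gripper_width: 0.0202
gripper_force: 13.6
```

```bash

python3 -m creep '[[20,0,-0.2,0,0,0,0],[20,0,-0.2,0.3,0,0,0],[20,0,0,0.9,0,0,7],[20,-0.5,0.5,0.9,0,0,7],[20,-0.5,0.5,0.9,0,0,7],[20,-0.5,0.5,0.9,0,0,7],[20,-0.5,0.5,0.9,0,0,7],[20,-0.5,0.5,0.9,0,0,7]]'
python3 -m creep '[[40,-0.5,0.5,0.9,0,0,7],[40,-0.5,0.5,0.9,0,0,7],[40,-0.5,0.5,0.6,0,0,7],[40,-0.5,0.5,0,0,0,7],[40,-0.5,0.5,0,0,0,7],[40,-0.5,0.5,0,0,0,7],[40,-0.5,0.5,0,0,0,6],[40,0,0,0,0,0,0]]'
python3 - <<'E'
from h import *
c=capture("wrist"); cv2.imwrite("pics/w7.png",cv2.resize(c["frame"][:230,100:500,::-1],(800,460),interpolation=2))
for t,z in dict(coaster0=.012,block=.04).items(): meas(c,t,z,3)
E
```

```text
time_s: 33.48
tcp_pos: [0.6059, -0.0034, 0.1484]
eef_rot: [-180.0, 0.1, -43.4]
contact_force: [0.5, 0.8, 0.3]
gripper_width: 0.0202
gripper_force: 0.0
time_s: 34.15
tcp_pos: [0.5174, 0.0848, 0.2077]
eef_rot: [-179.9, 0.0, 4.7]
contact_force: [-0.2, -0.6, -0.5]
gripper_width: 0.0398
gripper_force: 0.0
coaster0 0.81 [657.  -4.] [73. 97.] 4.7 [378.   0. 485.  85.]
coaster0 0.7 [649.  91.] [73. 97.] 4.6 [279.   2. 382.  85.]
coaster0 0.68 [642. 187.] [72. 98.] 4.7 [175.   1. 278.  83.]
block 0.73 [637. 264.] [55. 80.] 4.7 [ 78.   0. 180.  70.]
block 0.23 [638. 179.] [67. 90.] 4.7 [175.   0. 279.  83.]
```

View pics/w7.png

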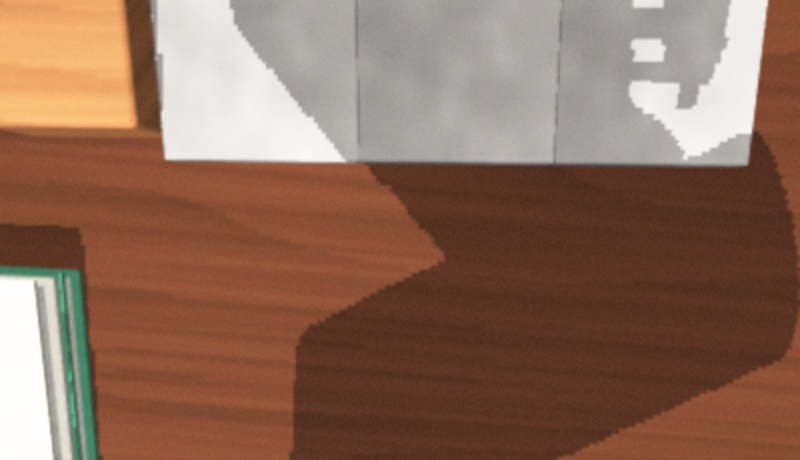

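```bash

python3 -m creep '[[40,0.2,-0.6,-0.9,0,0,-0.5],[40,0.2,-0.6,-0.9,0,0,0],[40,0.2,-0.6,-0.9,0,0,0],[40,0.2,-0.6,-0.9,0,0,0],[40,0.2,-0.6,-0.9,0,0,0],[40,0.2,-0.6,-0.9,0,0,0],[40,0.2,-0.24,-0.9,0,0,0],[40,0.2,0,-0.9,0,0,0]]'
python3 -m creep '[[40,0.1,0,-0.7,0,0,0],[40,0.2,0,-0.2,0,0,0],[40,0.3,0.02,0,0,0,0],[40,0.3,0.02,0,0,0,0],[40,0.1,0,0,0,0,0],[40,0,0,0,0,0,0]]'
```

```text
time_s: 34.97
tcp_pos: [0.5597, -0.0149, 0.0259]
eef_rot: [180.0, 0.0, 3.5]
contact_force: [0.6, 0.8, 0.8]
gripper_width: 0.0405
gripper_force: 0.0
time_s: 35.47
tcp_pos: [0.5864, -0.0116, 0.0061]
eef_rot: [-180.0, -0.2, 3.8]
contact_force: [-0.6, 0.4, 0.8]
gripper_width: 0.0398
gripper_force: 0.0
```

```bash

python3 -m creep '[[40,0.4,0.03,0,0,0,0.4],[40,0.3,0.02,0,0,0,0],[40,0.14,0,0,0,0,0],[40,0.08,0,0,0,0,0],[40,0,0,0,0,0,0]]'
python3 -m creep '[[40,0.08,0,0,0,0,0],[40,0,0,0,0,0,0]]'
python3 -m creep '[[40,0.06,0,0,0,0,0],[40,0,0,0,0,0,0]]'
```

```text
time_s: 35.88
tcp_pos: [0.608, -0.0107, 0.0048]
eef_rot: [-180.0, -0.0, 4.2]
contact_force: [-0.6, 0.1, -0.1]
gripper_width: 0.0401
gripper_force: 0.0
time_s: 36.05
tcp_pos: [0.6096, -0.0108, 0.0048]
eef_rot: [180.0, 0.0, 4.2]
contact_force: [-0.3, 0.3, -0.6]
gripper_width: 0.0397
gripper_force: 0.0
time_s: 36.22
tcp_pos: [0.6107, -0.0108, 0.0047]
eef_rot: [180.0, 0.0, 4.2]
contact_force: [-1.1, 0.5, 1.2]
gripper_width: 0.0401
gripper_force: 0.4
```

Contact at the expected flush line; press lightly, then back off and shift to the middle and first coasters.

```bash

python3 -m creep '[[40,0.06,0,0,0,0,0],[40,0.04,0,0,0,0,0],[40,0,0,0,0,0,0]]'
python3 -m creep '[[40,-0.4,0,0,0,0,0],[40,-0.25,0.6,0,0,0,0],[40,-0.05,0.9,0,0,0,0],[40,-0.05,0.9,0,0,0,0],[40,-0.05,0.9,0,0,0,0],[40,-0.05,0.5,0,0,0,0],[40,0,0,0,0,0,0]]'
python3 -m creep '[[40,0.3,0.02,0,0,0,0],[40,0.14,0,0,0,0,0],[40,0.08,0,0,0,0,0],[40,0,0,0,0,0,0]]'
```

```text
time_s: 36.47
tcp_pos: [0.6108, -0.011, 0.0043]
eef_rot: [180.0, 0.3, 4.1]
contact_force: [-8.5, 1.6, 5.8]
gripper_width: 0.0397
gripper_force: 4.0
time_s: 37.05
tcp_pos: [0.5924, 0.0865, 0.0051]
eef_rot: [-180.0, -0.1, 4.3]
contact_force: [0.4, 0.1, 0.0]
gripper_width: 0.04
gripper_force: 0.0
time_s: 37.38
tcp_pos: [0.604, 0.0836, 0.0042]
eef_rot: [180.0, 0.2, 4.1]
contact_force: [-6.4, 3.5, 3.1]
gripper_width: 0.0398
gripper_force: 3.1
```

```bash

python3 -m creep '[[40,-0.4,0,0,0,0,0],[40,-0.25,0.6,0,0,0,0],[40,-0.05,0.9,0,0,0,0],[40,-0.05,0.9,0,0,0,0],[40,-0.05,0.9,0,0,0,0],[40,-0.05,0.5,0,0,0,0],[40,0,0,0,0,0,0]]'
python3 -m creep '[[40,0.3,0.02,0,0,0,0],[40,0.14,0,0,0,0,0],[40,0.08,0,0,0,0,0],[40,0,0,0,0,0,0]]'
```

```text
time_s: 37.97
tcp_pos: [0.5843, 0.1814, 0.0049]
eef_rot: [-180.0, -0.1, 4.2]
contact_force: [-0.1, -0.0, -0.5]
gripper_width: 0.0399
gripper_force: 0.0
time_s: 38.3
tcp_pos: [0.5969, 0.179, 0.0045]
eef_rot: [180.0, 0.1, 4.1]
contact_force: [-1.5, 1.2, 1.0]
gripper_width: 0.0399
gripper_force: 1.1
```

```bash

python3 -m creep '[[40,0.06,0,0,0,0,0],[40,0.03,0,0,0,0,0],[40,0,0,0,0,0,0]]'
python3 -m creep '[[40,-0.5,0,0,0,0,0],[40,-0.3,-0.3,0.6,0,0,0],[40,0,-0.6,1,0,0,0],[40,0,-0.6,1,0,0,0],[40,0,-0.6,1,0,0,0],[40,0,-0.6,1,0,0,0],[40,0,-0.6,1,0,0,0],[40,0,-0.6,1,0,0,0]]'
python3 -m creep '[[40,0,0,1,0,0,0],[40,0,0,1,0,0,0],[40,0,0,0,0,0,0]]'
python3 - <<'E'
from h import *
c=capture("wrist"); cv2.imwrite("pics/w8.png",cv2.resize(c["frame"][:200,100:500,::-1],(800,400),interpolation=2))
for t,z in dict(coaster0=.012,block=.04,trough=.036).items(): meas(c,t,z,3)
c=capture("top")
for t,z in dict(candle=.103,plate=.008,tin=.044,mug=.085,tumbler=.1,remote=.06).items(): meas(c,t,z,1)
E
```

```text
time_s: 38.55
tcp_pos: [0.5971, 0.179, 0.0044]
eef_rot: [179.9, 0.2, 4.1]
contact_force: [-9.2, 1.4, 5.8]
gripper_width: 0.04
gripper_force: 4.7
time_s: 39.22
tcp_pos: [0.5793, 0.0812, 0.1712]
eef_rot: [180.0, -0.0, 4.1]
contact_force: [2.2, 0.0, -0.1]
gripper_width: 0.0401
gripper_force: 0.0
time_s: 39.47
tcp_pos: [0.5822, 0.0821, 0.2257]
eef_rot: [-179.9, -0.5, 4.1]
contact_force: [1.0, 0.9, 1.3]
gripper_width: 0.0399
gripper_force: 0.0
coaster0 0.73 [662.  92.] [96. 96.] 4.2 [272.  51. 366. 146.]
coaster0 0.72 [655. 188.] [96. 96.] 4.1 [182.  52. 278. 148.]
coaster0 0.61 [670.  -3.] [95. 96.] 4.1 [365.  51. 459. 149.]
block 0.94 [648. 264.] [68. 80.] 4.1 [ 98.  62. 187. 141.]
trough 0.58 [731.  52.] [ 46. 517.] 4.1 [ 87.   1. 640.  54.]
candle 0.77 [ 432. -365.] [79. 60.] 89.5 [421. 227. 451. 250.]
plate 0.9 [ 426. -373.] [126. 125.] 88.8 [410. 221. 454. 261.]
tin 0.91 [ 686. -297.] [65. 71.] 44.3 [398. 148. 420. 172.]
mug 0.8 [648. 437.] [106.  86.] 44.9 [158. 147. 190. 182.]
tumbler 0.9 [ 645. -431.] [84. 68.] 89.6 [442. 157. 470. 182.]
remote 0.52 [ 427. -360.] [118. 121.] 88.8 [413. 222. 453. 262.]
```

View pics/w8.png

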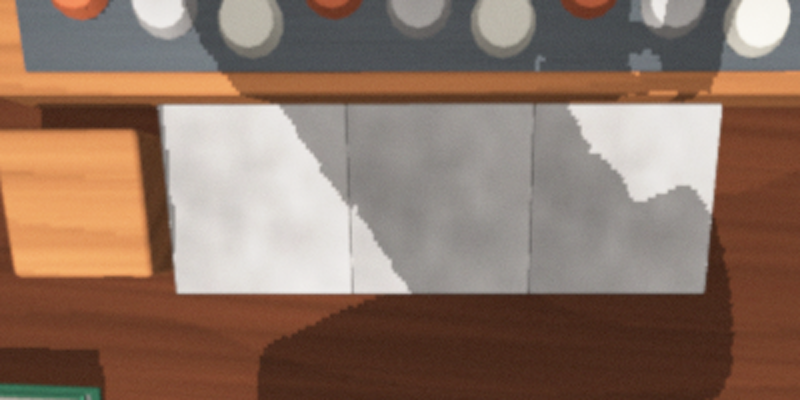

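```bash
python3 -c "
from h import *
print(close_job())"
```

```text
the job is handed in; nothing more can be done
None
```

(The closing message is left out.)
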